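# Close up a combustion vessel in its bench socket

### The arm

A 6-joint arm with a two-finger parallel gripper is mounted at the origin on a cart in front of the work surface, level with it; the furniture and walls round the work are solid. World frame = base frame: x ahead of the robot, y to its left, z up, the work surface at z = 0. Lengths are in m, angles in rad, forces in N, time in s.
With the tool pointing down it reaches from about 0.375 to 0.9 m from the base axis. Payload 3.1 kg.
Tool frame: the origin (TCP) lies on the centre line of the jaws, within the pads' length; the fingertips stand 19 mm ahead of it and the grasp point (between the pads) is the TCP; z points along the fingers, y is the line along which they close (so a half turn about z gives the same grasp; the last joint's range is limited). The gripper opens to 85 mm and grips with 20 to 120 N. Pads are 22 mm wide; open, the fingers measure 114 mm over their backs; the gripper's body (76 mm by 85 mm) begins 54 mm behind the grasp point. The pads swing forward as they close: fully open they stand 13 mm farther back than shut.
Start: joints at [1.171, 0.527, 1.433, -0, 1.181, -0.178], TCP at [0.137, 0.61, 0.25] pointing down, gripper open.
Joint ranges: [-3.08, 3.08], [-0.75, 2.2], [0.22, 2.44], [-1.43, 4.57], [0, 2.65], [-2.85, 2.85]. Speed limits (rad/s): [2.79, 2.79, 3.14, 3.14, 3.14, 3.14].

### API

Orientations are given as a unit quaternion [x, y, z, w].
In Python, from station import manip, cams, sign_off gives the robot as it stands.
- The arm moves only by the tool carry_out, never from a script. Its argument "targets" is a list that holds one entry, the list of rows, each a list of 7 numbers: the shift along the tool's x, y, z in cm, then the turn, a rotation vector about the tool's x, y, z in degrees, then the finger opening in cm, from 0 to 8.54. A call has 1 to 12 rows; each row is the pose to reach, as a shift and turn from the pose commanded when the call began, along the tool's axes at that moment; what a row does not reach only later rows make up. A row lasts 1/12 s, in which the tool goes at most 41.7 mm and 7.16 degrees, less where a joint would pass 70% of its speed; a pose out of reach is approached as far as the arm can. A call with a gripper value outside its range is refused whole. The fingers move at their own pace and stop on an object; "force" is the grip in N (left out, the last holds). Time passes only in rows, so rows that repeat a pose let the fingers close. It gives the time, the measured TCP pose, the force, the opening and the grip force at its end, in the units of the state.
- manip.sense(): the state, without advancing time (a new reading comes with each control period).
- cams.snapshot(name): name is "scene" or "top" or "wrist"; returns the picture (420x560x3 uint8, red, green, blue); there is no depth.
- cams.camera_info(name): a dict with "K" (3x3 intrinsics, pixels), "k1" (the pictures are not rectified: a ray, as slopes to the right and down, at radius r is drawn at 1 + k1 r^2 times it, then the intrinsics apply), "T" (4x4, takes a point from camera to world coordinates). Camera axes: x right, y down, z forward; pixel columns grow to the right and rows downward; lengths in m; the calibration is good to about 2 mm. A picture is of the moment at which its call begins: read the wrist's pose just before it. camera_info takes no time and is no camera call; for the wrist camera it gives the pose at the moment of the call.
- sign_off(): hands the job in; it is judged then, once.
The state is a dict: "t": time; "q": joint angles; "qd": joint speeds; "tau": joint torques, N m; "tcp_pos": TCP position; "tool_rot": TCP orientation; "force": force on the tool from outside, world axes, zero at the start; "ft_torque": the same for the moment, N m; "finger_gap": opening from 0.0 (shut) to 1.0 (fully open); "gripper_force": force on a finger pad.
Only numpy, scipy, OpenCV 4.12 (cv2) and the standard library are available. Lean on these libraries where they do the work, as an engineer would, in place of code of your own. Each camera call takes 0.05 s, during which the arm holds its last target. There are 200 camera calls.

### The job

The small steel combustion vessel lies in its white drying cradle with its lock collar released and its vent valve open. Stand it upright and seat it fully home in the hexagonal bench socket, turn its lock collar clockwise to the locked mark, and only then shut the vent valve by turning the black knob clockwise to its end stop. Do not drop the vessel, and leave the bottle, the beaker and the weighing boat alone.

Things in the scene. Friction and masses are not known exactly. Their poses are not given: they have to be found in the camera images.
- vessel: Loose steel combustion vessel, 128 mm long, 0.7 kg, lying level in the cradle at the start. Origin at the centre of its foot; +z runs along its axis from foot to head. From the foot: tapered foot 45 mm across (z 0 to 5), hexagon (z 5 to 34), round body (34 to 76), shoulder 57 mm across (76 to 84), lock collar (84 to 104), dark crown 45 mm across (104 to 110), vent knob (112 to 128).
- vessel_body (a point): Point on the vessel's axis 55 mm above its foot, in the middle of the plain round body, 52 mm across: the place to grip it while it lies. The centre of mass is about 60 mm above the foot.
- vessel_hexagon (a point): Point on the vessel's axis 20 mm above its foot, in the middle of its hexagon, 52 mm across flats and 60 mm over corners; the flats face its +y and -y and every 60 degrees from there.
- lock_collar (a joint): Angle of the lock collar against the vessel, rad: 0 = locked, the collar at its end stop and its red mark against the red mark on the crown (a white mark on the crown, 0.8 away, is the released place); it grows anticlockwise seen from the head, up to 0.9. Starts 0.55 to 0.8. Stays where left (0.15 N m).
- collar_centre (a point): Centre of the vessel's knurled steel lock collar, on the axis 94 mm above the foot. The collar is 62 mm across, 20 mm high and turns about the vessel's axis; once the vessel stands it can be gripped from above, the knob between the fingers. Its x axis points to its red mark.
- vent_knob (a joint): Angle of the vent knob against the vessel, rad: 0 = shut, at its clockwise end stop; it grows anticlockwise seen from the head, up to 3.0. Starts 1.6 to 2.3 (open), which takes two or more grips. Stays where left (0.04 N m).
- knob_centre (a point): Centre of the black fluted vent knob on top of the vessel, on its axis 120 mm above its foot. The knob is 30 mm across and 16 mm high; its x axis points along the white pointer line.
- bench_socket: Grey bench socket fixed to the worktop: flange 108 mm across, 12 mm thick, on it six walls 9 mm thick round an open hexagonal well 56 mm across flats with a bevelled mouth (74 mm outside), floor 12 mm and rim 72 mm above the worktop: it takes in 60 mm of the vessel and keeps it from turning. Origin under its middle, z up; flats of the well face its +x and -x and every 60 degrees from there.
- socket_floor (a point): Centre of the floor of the socket's well, 12 mm above the worktop; the vessel's origin lies here when it is fully home.
- socket_mouth (a point): Centre of the well's mouth, 72 mm above the worktop.
- cradle: White drying cradle fixed to the worktop: two notched plates 84 mm wide (x) and 14 mm thick at y -41 and +39 mm, on two thin rods. Origin under its middle, z up. The vessel lies along +y, its axis 52 mm up, its foot at y -55 mm; the cheeks beside the hexagon reach 42 mm up, those beside the collar 46 mm. Between the plates both sides of the vessel are free.
- amber_bottle: Amber glass bottle with a black cap, 62 mm across, 141 mm high, standing; a bystander. Origin under its middle.
- beaker: Clear beaker, 78 mm across, 94 mm high, standing; a bystander. Origin under its middle.
- weigh_boat: White square weighing boat, 62 x 62 x 14 mm; a bystander. Origin under its middle.
Mind the look-alikes: they are no part of the job. What is shaped like the bench_socket but yellow is not meant.

How it is judged:
On the way, in this order (a step that is already met when the one before it is completed fails the run):
1. the vessel stands fully home in the bench socket (horizontal distance between vessel and socket_floor below 0.005 m and z of vessel in the frame of socket_floor between -0.004 and 0.004 m and angle between vessel's own z axis and vertical below 0.06 rad), for 0.2 s.
2. with the vessel home, the lock collar is turned to its locked mark (all of step 1 and value of joint lock_collar below 0.09 rad), for 0.2 s.
3. with the collar locked, the vent knob is turned to its shut end stop (all of step 2 and value of joint vent_knob below 0.1 rad), for 0.2 s.
At the end, for the whole second after the job is handed in: The vessel stands at rest, fully home in the bench socket (foot centre within 5 mm of the centre of the well's floor and within 4 mm of it in height, upright within 0.06 rad), the lock collar within 0.09 rad of locked and the vent knob within 0.10 rad of its shut end stop (all of step 3 and linear speed of vessel below 0.02 m/s); the robot touches nothing.
It fails at once if the amber bottle is knocked over or pushed more than 30 mm (distance of amber_bottle from where it was at the start of the episode above 0.03 m or angle between amber_bottle's own z axis and vertical above 0.4 rad).
It fails at once if the beaker is knocked over or pushed more than 30 mm (distance of beaker from where it was at the start of the episode above 0.03 m or angle between beaker's own z axis and vertical above 0.4 rad).
It fails at once if the weighing boat is knocked over or pushed more than 30 mm (distance of weigh_boat from where it was at the start of the episode above 0.03 m or angle between weigh_boat's own z axis and vertical above 0.4 rad).
It fails at once if the vessel is dropped (moves faster than 0.8 m/s with no finger on it) (linear speed of vessel above 0.8 m/s and contact force between the fingers and vessel below 0.3 N).
It also fails if it takes over 72 s, if anything falls off the work surface, if the arm or the gripper's body presses on something with over 40 N, if the wrist force passes 120 N, or if a joint passes its speed limit or range.

## Working session

There is one attempt and no reset: what is moved stays moved. The work goes in short steps, Python scripts to look and compute and a tool call to move; the robot and the scene stay as the last step left them, time stands still between calls to the robot, and variables do not carry over. Pictures are saved under pics/ and viewed, at most 10 in all, crops included, and the job is handed in when it is done.

Besides the shell and the picture viewer there is one more tool, called after "Emit:" in YAML: its name, and indented under it one key for each argument. carry_out: Moves the arm, as the interface text tells. Its arguments: {"type":"object","properties":{"targets":{"type":"array"},"force":{"type":"number"}},"required":["targets"]}

```bash
mkdir -p pics; ls
python3 - <<'E'
from station import manip,cams
import cv2,numpy as np
np.set_printoptions(precision=4,suppress=True)
for n in("scene","top"):
    cv2.imwrite(f"pics/{n}0.png",cams.snapshot(n)[:,:,::-1])
    i=cams.camera_info(n);print(n,i["K"],i["k1"],i["T"])
print(manip.sense())
E
```

```text
pics
scene [[418.6705   0.     284.495 ]
 [  0.     418.6705 204.2247]
 [  0.       0.       1.    ]] -0.07076105364268956 [[ 0.6993 -0.4969  0.5139  0.0641]
 [-0.7148 -0.4779  0.5106 -0.5284]
 [-0.0082 -0.7244 -0.6894  0.7745]
 [ 0.      0.      0.      1.    ]]
top [[400.4688   0.     285.0311]
 [  0.     400.4688 211.3859]
 [  0.       0.       1.    ]] -0.07363179042132888 [[-0.0362 -0.9769  0.2104  0.3765]
 [-0.9993  0.0365 -0.0022  0.0035]
 [-0.0056 -0.2103 -0.9776  0.9956]
 [ 0.      0.      0.      1.    ]]
{'t': 0.1, 'q': array([ 1.1715,  0.5284,  1.4338, -0.    ,  1.1814, -0.1785]), 'qd': array([ 0.0017, -0.0021, -0.0024, -0.0003, -0.0016,  0.0006]), 'tau': array([ -0.0005, -44.3304, -17.8586,  -0.0003,   0.0038,   0.    ]), 'tcp_pos': array([0.1366, 0.6092, 0.2494]), 'tool_rot': array([ 0.1102,  0.9939, -0.001 , -0.0003]), 'force': array([-0.1266,  0.4797,  1.3865]), 'ft_torque': array([-0.0024, -0.0056,  0.0325]), 'gripper_force': 0.0, 'finger_gap': 1.0037489544862834}
```

View pics/scene0.png

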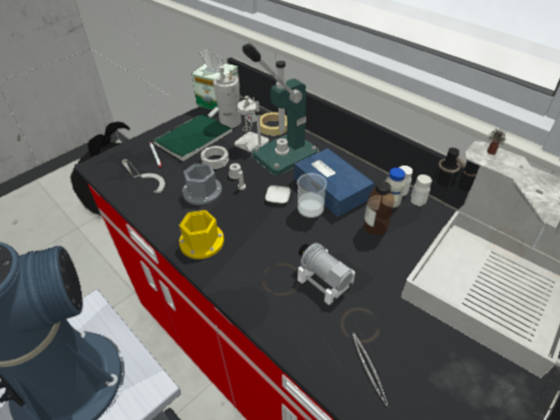

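View pics/top0.png

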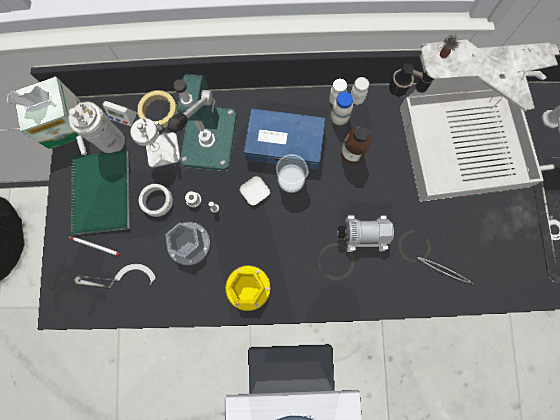

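The grey socket is at scene (201,185) / top (187,243). The yellow one at scene (201,235) / top (248,288) is the look-alike. The vessel is in its cradle at top (365,233) with its knob to the left, which is +y. Next, an enlarged crop to confirm this and to measure from.

Run:
```python
import cv2,numpy as np
s=cv2.imread("pics/scene0.png");t=cv2.imread("pics/top0.png")
def c(im,u,v):
    o=cv2.resize(im[v-30:v+30,u-40:u+40],None,fx=5,fy=5,interpolation=cv2.INTER_CUBIC)
    for k in range(0,80,10):
        cv2.putText(o,str(u-40+k),(k*5,8),0,.3,(0,255,255));cv2.line(o,(k*5,0),(k*5,4),(0,255,0))
    for k in range(0,60,10):
        cv2.putText(o,str(v-30+k),(0,k*5+4),0,.3,(0,255,255));cv2.line(o,(0,k*5),(4,k*5),(0,255,0))
    return o
cv2.imwrite("pics/m1.png",np.vstack([np.hstack([c(t,187,243),c(s,201,185)]),np.hstack([c(t,368,235),c(s,328,270)])]))
```

```text
(no output)
```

View pics/m1.png

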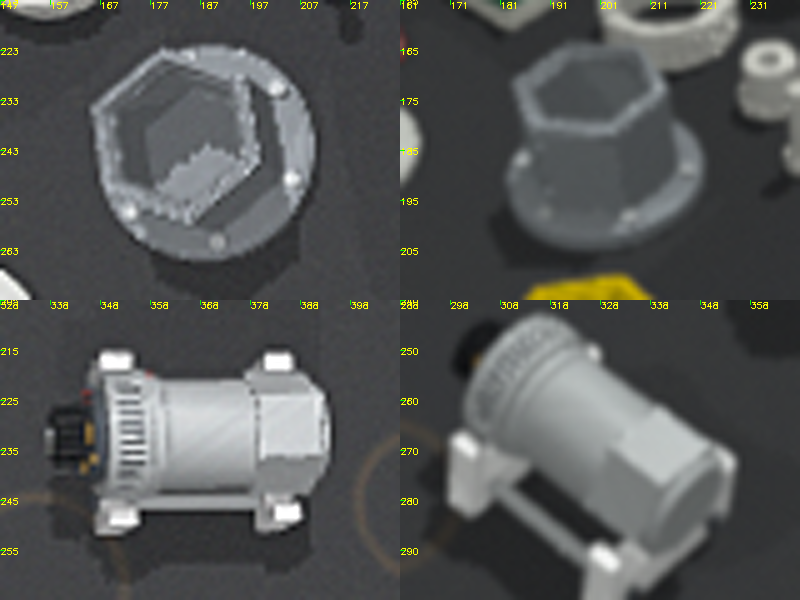

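Confirmed: top-left shows the grey socket, with outer rim corners at about (180,223), (165,235), (169,251), (184,257), (199,245) and (196,229) in the top view. The vessel axis runs along v≈232 in the top view, with the knob end at u≈337 and the foot at u≈394. Computing positions.

```bash
cat > h.py <<'E'
import numpy as np,cv2
from scipy.optimize import least_squares
from scipy.spatial.transform import Rotation as R
from station import manip,cams
np.set_printoptions(precision=4,suppress=True)
def project(i,P):
    P=np.atleast_2d(P);T=np.linalg.inv(i["T"]);p=P@T[:3,:3].T+T[:3,3]
    s=p[:,:2]/p[:,2:];s=s*(1+i["k1"]*(s**2).sum(1,keepdims=True))
    return s*i["K"][0,0]+i["K"][:2,2]
def ray(i,u,v):
    s=cv2.undistortPoints(np.array([[[u,v]]],float),i["K"],np.array([i["k1"],0,0,0]))[0,0]
    return i["T"][:3,3],i["T"][:3,:3]@np.array([*s,1.])
def atz(i,u,v,z):
    o,d=ray(i,u,v);return o+d*(z-o[2])/d[2]
def tri(obs):
    A=0;b=0
    for i,u,v in obs:
        o,d=ray(i,u,v);d=d/np.linalg.norm(d);M=np.eye(3)-np.outer(d,d);A=A+M;b=b+M@o
    return np.linalg.solve(A,b)
def sockpts(p):
    a=p[3]+np.pi/6+np.arange(6)*np.pi/3
    return np.c_[p[0]+.0427*np.cos(a),p[1]+.0427*np.sin(a),np.full(6,p[2])]
def fitsock(views,p0):
    f=lambda p:np.concatenate([np.linalg.norm(project(i,sockpts(p))[None]-np.array(c)[:,None],axis=2).min(1) for i,c in views])
    return least_squares(f,p0)
E
python3 - <<'E'
from h import *
t=cams.camera_info("top");s=cams.camera_info("scene")
ct=[(179.6,223),(165.4,234.6),(169,250.6),(184.4,257.4),(199,244.6),(195.6,228.6)]
cs=[(189,164),(184,172.6),(188.6,180),(202,181.6),(214,172.6),(207.6,163.4)]
g=atz(t,182,240,.072)
for a in(0,.3,.6,.9):
    r=fitsock([(t,ct),(s,cs)],[*g[:2],.072,a]);print(r.cost,r.x)
print("knob end,foot,body",[atz(t,u,v,.052) for u,v in((337,232.4),(393,232.4),(365,232))])
print("posts",[atz(t,u,v,z) for u,v,z in((351.2,217,.046),(352.4,248,.046),(383.6,217,.042),(384.8,247.4,.042))])
# hexagon top flat corners, top-view vs scene : upper edge (hex/round boundary)
for q in((337,250),(350,285)):pass
E
```

```text
16.270495683494598 [ 0.5162  0.2449  0.0718 -0.3186]
16.27045474690787 [0.5162 0.2449 0.0718 0.7289]
16.270459051372406 [0.5162 0.2449 0.0718 0.7289]
16.270455286508394 [0.5162 0.2449 0.0718 0.7287]
knob end,foot,body [array([ 0.5237, -0.1206,  0.052 ]), array([ 0.5185, -0.2549,  0.052 ]), array([ 0.5221, -0.1876,  0.052 ])]
posts [array([ 0.561 , -0.1582,  0.046 ]), array([ 0.4857, -0.1558,  0.046 ]), array([ 0.5588, -0.238 ,  0.042 ]), array([ 0.4845, -0.2345,  0.042 ])]
```

```bash
cat >> h.py <<'E'
def go(pos,ytool=None,Rm=None):
    "shift cm / rotvec deg from the measured pose to a world pose (ytool: yaw of tool y, deg, tool down)"
    s=manip.sense();R0=R.from_quat(s["tool_rot"])
    if Rm is None:
        a=np.radians(ytool);y=np.array([np.cos(a),np.sin(a),0]);z=np.array([0,0,-1.]);Rm=np.c_[np.cross(y,z),y,z]
    d=R0.inv().apply(np.array(pos)-s["tcp_pos"])*100
    return np.round(d,2),np.round((R0.inv()*R.from_matrix(Rm)).as_rotvec(degrees=True),1)
def upright(h):
    "tool horizontal, heading h deg, tool x up"
    a=np.radians(h);z=np.array([np.cos(a),np.sin(a),0]);x=np.array([0,0,1.]);return np.c_[x,np.cross(z,x),z]
E
python3 - <<'E'
from h import *
s=manip.sense();i=cams.camera_info("wrist");Rt=R.from_quat(s["tool_rot"])
print(i["K"],i["k1"]);print(Rt.inv().apply(i["T"][:3,3]-s["tcp_pos"]));print(Rt.as_matrix().T@i["T"][:3,:3])
print(go([.45,.2,.25],40));print(go([.522,-.186,.25],-1.3))
E
```

```text
[[325.7757   0.     280.4333]
 [  0.     325.7757 212.0225]
 [  0.       0.       1.    ]] -0.06838054831321103
[ 0.0736 -0.0001 -0.1244]
[[-0.0001 -0.957  -0.29  ]
 [ 1.      0.0001 -0.0006]
 [ 0.0006 -0.29    0.957 ]]
(array([-39.54, -33.07,  -0.01]), array([-0.1,  0. , 37.3]))
(array([-55.02, -69.15,   0.06]), array([-0.1,  0.1, 78.6]))
```

Emit:
carry_out:
  targets:
    - [[-39.5, -33, 0, 0, 0, 37, 8.54], [-39.5, -33, 0, 0, 0, 37, 8.54], [-39.5, -33, 0, 0, 0, 37, 8.54], [-39.5, -33, 0, 0, 0, 37, 8.54], [-39.5, -33, 0, 0, 0, 37, 8.54], [-39.5, -33, 0, 0, 0, 37, 8.54], [-39.5, -33, 0, 0, 0, 37, 8.54], [-39.5, -33, 0, 0, 0, 37, 8.54], [-39.5, -33, 0, 0, 0, 37, 8.54], [-39.5, -33, 0, 0, 0, 37, 8.54], [-39.5, -33, 0, 0, 0, 37, 8.54], [-39.5, -33, 0, 0, 0, 37, 8.54]]

```text
t: 1.1
tcp_pos: [0.4417, 0.2111, 0.2502]
tool_rot: [0.42, 0.908, -0.0, -0.0]
force: [-0.0, 1.3, 0.7]
finger_gap: 0.997
gripper_force: 0.0
```

Run:
```python
from h import *
cv2.imwrite("pics/w1.png",cams.snapshot("wrist")[:,:,::-1])
np.save("w1.npy",cams.camera_info("wrist")["T"])
s=manip.sense();print(s["t"],s["q"],s["tcp_pos"]);print(go([.515,-.2,.25],-1.3))
```

```text
1.15 [ 0.2065  0.3492  1.7591 -0.0061  1.0282 -0.4897] [0.448  0.2058 0.2505]
(array([-35.36, -20.99,   0.25]), array([ 0.3,  0.3, 41.4]))
```

Emit:
carry_out:
  targets:
    - [[-35.4, -21, 0, 0, 0, 41.4, 8.54], [-35.4, -21, 0, 0, 0, 41.4, 8.54], [-35.4, -21, 0, 0, 0, 41.4, 8.54], [-35.4, -21, 0, 0, 0, 41.4, 8.54], [-35.4, -21, 0, 0, 0, 41.4, 8.54], [-35.4, -21, 0, 0, 0, 41.4, 8.54], [-35.4, -21, 0, 0, 0, 41.4, 8.54], [-35.4, -21, 0, 0, 0, 41.4, 8.54], [-35.4, -21, 0, 0, 0, 41.4, 8.54], [-35.4, -21, 0, 0, 0, 41.4, 8.54], [-35.4, -21, 0, 0, 0, 41.4, 8.54], [-35.4, -21, 0, 0, 0, 41.4, 8.54]]

```text
t: 2.15
tcp_pos: [0.5102, -0.1945, 0.2497]
tool_rot: [0.715, 0.699, 0.0, -0.0]
force: [-0.3, 0.9, 0.8]
finger_gap: 1.004
gripper_force: 0.0
```

Run:
```python
from h import *
s=manip.sense();print(s["t"],s["q"],s["tcp_pos"],R.from_quat(s["tool_rot"]).as_matrix())
i=cams.camera_info("wrist");w=cams.snapshot("wrist")[:,:,::-1]
cv2.imwrite("pics/w2.png",w);np.save("w2.npy",i["T"])
im=np.ascontiguousarray(w)
u,v=project(i,[.522,-.19,.052])[0].astype(int);print(u,v)
a=max(u-110,0);b=max(v-110,0);c=cv2.imread("pics/w1.png")
big=cv2.resize(im[b:b+220,a:a+220],(600,600),interpolation=cv2.INTER_CUBIC);print(a,b)
cv2.imwrite("pics/m2.png",big)
```

```text
2.15 [-0.5691  0.4223  1.6319  0.0002  1.088  -0.5472] [ 0.5102 -0.1945  0.2497] [[ 0.022   0.9998 -0.0004]
 [ 0.9998 -0.022   0.0005]
 [ 0.0005 -0.0004 -1.    ]]
291 184
181 74
```

View pics/m2.png

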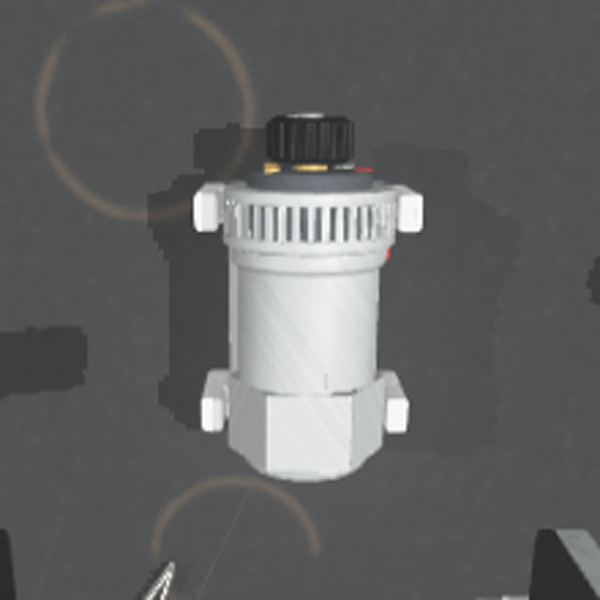

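The wrist picture (crop scale 2.727) shows the vessel along the image vertical. The body centre is at about (293,191), the knob at (295,125), and the hexagon/body edge on top at (294,217). The hexagon lies flat side up.

Run:
```python
from h import *
t=cams.camera_info("top");w=cams.camera_info("wrist")
s=manip.sense();print(s["tcp_pos"])
f=lambda x,y:(181+x/2.727,74+y/2.727)
print("edge top tri",tri([(w,*f(309,390)),(t,379,231)]))
print("body axis tri",tri([(w,*f(305.5,320)),(t,*project(t,atz(w,*f(305.5,320),.052))[0][:1],232)]))
for n,x,y,z in(("body",305.5,320,.052),("collar",309.5,220,.06),("knob",310.5,140,.052),("hex",306,425,.06),("edge",309,390,.078),("shoulder edge",305,262,.078),("collarfront",309,240,.083)):print(n,atz(w,*f(x,y),z))
for n,x,y,z in(("lcol",207,185,.046),("rcol",411,185,.046),("lhex",212,372,.042),("rhex",398,372,.042),("lhexb",212,430,.042),("rhexb",398,430,.042)):print(n,atz(w,*f(x,y),z))
```

```text
[ 0.5096 -0.1927  0.2496]
edge top tri [ 0.5231 -0.2212  0.0539]
body axis tri [ 0.5223 -0.1955  0.0488]
body [ 0.5222 -0.1948  0.052 ]
collar [ 0.5237 -0.1569  0.06  ]
knob [ 0.5246 -0.1297  0.052 ]
hex [ 0.5218 -0.2333  0.06  ]
edge [ 0.5224 -0.2138  0.078 ]
shoulder edge [ 0.5214 -0.1687  0.078 ]
collarfront [ 0.5226 -0.1606  0.083 ]
lcol [ 0.4871 -0.1451  0.046 ]
rcol [ 0.5613 -0.1465  0.046 ]
lhex [ 0.4859 -0.2172  0.042 ]
rhex [ 0.5585 -0.2186  0.042 ]
lhexb [ 0.485  -0.2413  0.042 ]
rhexb [ 0.559  -0.2428  0.042 ]
```

Run:
```python
from h import *
t=cams.camera_info("top");c=cams.camera_info("scene")
for z in(.005,.01,.02,.03,.04):
    print(z,atz(t,370,245,z),atz(c,316,285,z),atz(c,310,278.5,z))
print(go([.523,-.185,.13],-1.5),go([.523,-.185,.054],-1.5))
```

```text
0.005 [ 0.4962 -0.2072  0.005 ] [ 0.5002 -0.1908  0.005 ] [ 0.5042 -0.1694  0.005 ]
0.01 [ 0.4956 -0.2061  0.01  ] [ 0.4974 -0.193   0.01  ] [ 0.5013 -0.1717  0.01  ]
0.02 [ 0.4944 -0.204   0.02  ] [ 0.4917 -0.1974  0.02  ] [ 0.4956 -0.1764  0.02  ]
0.03 [ 0.4931 -0.2018  0.03  ] [ 0.486  -0.2018  0.03  ] [ 0.4899 -0.1811  0.03  ]
0.04 [ 0.4919 -0.1997  0.04  ] [ 0.4804 -0.2062  0.04  ] [ 0.4842 -0.1857  0.04  ]
(array([ 0.78,  1.35, 11.96]), array([-0.1, -0.1,  0.4])) (array([ 0.77,  1.36, 19.56]), array([-0.1, -0.1,  0.4]))
```

Emit:
carry_out:
  targets:
    - [[0.8, 1.35, 6, 0, 0, 0.4, 8.54], [0.8, 1.35, 10, 0, 0, 0.4, 8.54], [0.8, 1.35, 12, 0, 0, 0.4, 8.54], [0.8, 1.35, 13.5, 0, 0, 0.4, 8.54], [0.8, 1.35, 15, 0, 0, 0.4, 8.54], [0.8, 1.35, 16.5, 0, 0, 0.4, 8.54], [0.8, 1.35, 18, 0, 0, 0.4, 8.54], [0.8, 1.35, 19, 0, 0, 0.4, 8.54], [0.8, 1.35, 19.5, 0, 0, 0.4, 8.54], [0.8, 1.35, 19.5, 0, 0, 0.4, 8.54], [0.8, 1.35, 19.5, 0, 0, 0.4, 8.54], [0.8, 1.35, 19.5, 0, 0, 0.4, 8.54]]

```text
t: 3.2
tcp_pos: [0.5244, -0.1849, 0.0561]
tool_rot: [0.716, 0.698, 0.0, 0.001]
force: [-0.2, -0.7, 0.1]
finger_gap: 1.001
gripper_force: 0.0
```

Grip, moderately first.

Emit:
carry_out:
  targets:
    - [[0, 0, 0.1, 0, 0, 0, 7], [0, 0, 0.2, 0, 0, 0, 6], [0, 0, 0.2, 0, 0, 0, 5], [0, 0, 0.2, 0, 0, 0, 4.5], [0, 0, 0.2, 0, 0, 0, 4], [0, 0, 0.2, 0, 0, 0, 4], [0, 0, 0.2, 0, 0, 0, 4], [0, 0, 0.2, 0, 0, 0, 4]]
  force: 60

```text
t: 3.87
tcp_pos: [0.5235, -0.1854, 0.0541]
tool_rot: [0.716, 0.698, -0.0, 0.0]
force: [-2.6, -1.5, 4.9]
finger_gap: 0.579
gripper_force: 89.1
```

Emit:
carry_out:
  targets:
    - [[0, 0, -0.5, 0, 0, 0, 4], [0, 0, -1.5, 0, 0, 0, 4], [0, 0, -3, 0, 0, 0, 4], [0, 0, -5, 0, 0, 0, 4], [0, 0, -8, 0, 0, 0, 4], [0, 0, -11, 0, 0, 0, 4], [0, 0, -14, 0, 0, 0, 4], [0, 0, -17, 0, 0, 0, 4], [0, 0, -20, 0, 0, 0, 4], [0, 0, -21, 0, 0, 0, 4], [0, 0, -21, 0, 0, 0, 4], [0, 0, -21, 0, 0, 0, 4]]
  force: 90

```text
t: 4.87
tcp_pos: [0.5228, -0.1843, 0.2623]
tool_rot: [0.716, 0.698, -0.0, -0.001]
force: [0.9, -0.2, -8.4]
finger_gap: 0.578
gripper_force: 125.0
```

Run:
```python
from h import *
s=manip.sense();print(s)
print(go([.5,-.05,.30],Rm=upright(91)))
```

```text
{'t': 4.8667, 'q': array([-0.5406,  0.4188,  1.5963,  0.0002,  1.1287, -0.5154]), 'qd': array([-0.0006,  0.0371,  0.0337, -0.    ,  0.0066, -0.0006]), 'tau': array([  0.0341, -44.3553, -20.5755,  -0.0771,  -0.1527,  -0.003 ]), 'tcp_pos': array([ 0.5228, -0.1843,  0.2623]), 'tool_rot': array([ 0.716 ,  0.6981, -0.0002, -0.0011]), 'force': array([ 0.9002, -0.2199, -8.3618]), 'ft_torque': array([ 0.1196, -0.0469, -0.0616]), 'gripper_force': 124.98817920684814, 'finger_gap': 0.5777805605415267}
(array([13.38, -2.63, -3.75]), array([ 1.8, 89.9, -2. ]))
```

Emit:
carry_out:
  targets:
    - [[1, 0, -0.5, 0, 7, 0, 4], [2, 0, -1, 0, 14, 0, 4], [3, 0, -1.5, 0, 21, 0, 4], [4, 0, -2, 0, 28, 0, 4], [5, 0, -2.5, 0, 35, 0, 4], [6, 0, -3, 0, 42, 0, 4], [7, 0, -3.5, 0, 49, 0, 4], [8, 0, -3.5, 0, 56, 0, 4], [9, 0, -3.5, 0, 63, 0, 4], [10, 0, -3.5, 0, 70, 0, 4], [11, 0, -3.5, 0, 77, 0, 4], [12, 0, -3.5, 0, 84, 0, 4]]
  force: 90

```text
t: 5.87
tcp_pos: [0.5271, -0.0657, 0.2946]
tool_rot: [0.534, 0.517, 0.479, -0.468]
force: [0.6, 0.0, -8.6]
finger_gap: 0.575
gripper_force: 125.8
```

Run:
```python
from h import *
s=manip.sense();print(s["t"],s["q"],s["tcp_pos"],s["force"],s["finger_gap"]);print(R.from_quat(s["tool_rot"]).as_matrix())
print(go([.516,.245,.25],Rm=upright(101.7)))
```

```text
5.8667 [-0.7615  0.7989  1.5736  0.9299  1.9696 -0.9716] [ 0.5271 -0.0657  0.2946] [ 0.589   0.0103 -8.6135] 0.5745277288240146
[[ 0.007   0.9996  0.0276]
 [ 0.104  -0.0282  0.9942]
 [ 0.9946 -0.0041 -0.1041]]
(array([-1.21, -1.97, 31.32]), array([13.3,  5.9, -0.9]))
```

Emit:
carry_out:
  targets:
    - [[-0.1, -0.2, 3, 1.5, 0.8, 0, 4], [-0.3, -0.4, 6, 3, 1.6, 0, 4], [-0.4, -0.6, 10, 5, 2.4, 0, 4], [-0.6, -0.9, 14, 7, 3.2, -0.4, 4], [-0.8, -1.2, 18, 9, 4, -0.6, 4], [-0.9, -1.5, 22, 10.5, 5, -0.8, 4], [-1.1, -1.7, 25, 12, 5.5, -0.9, 4], [-1.2, -1.9, 28, 13, 5.9, -0.9, 4], [-1.2, -2, 30, 13.3, 5.9, -0.9, 4], [-1.2, -2, 31.3, 13.3, 5.9, -0.9, 4], [-1.2, -2, 31.3, 13.3, 5.9, -0.9, 4], [-1.2, -2, 31.3, 13.3, 5.9, -0.9, 4]]
  force: 90

```text
t: 6.87
tcp_pos: [0.5144, 0.2457, 0.2517]
tool_rot: [0.446, 0.551, 0.445, -0.548]
force: [0.4, -1.2, -7.4]
finger_gap: 0.575
gripper_force: 125.3
```

Run:
```python
from h import *
s=manip.sense();print(s["t"],s["q"],s["tcp_pos"],s["force"],s["finger_gap"]);print(R.from_quat(s["tool_rot"]).as_matrix())
print(go([.516,.245,.165],Rm=upright(101.7)))
o=[]
for n in("top","scene"):
    a=cams.snapshot(n)[:,:,::-1];i=cams.camera_info(n);u,v=project(i,[.516,.245,.16])[0].astype(int)
    u=max(u,50);v=max(v,75);print(n,u-50,v-75)
    o.append(cv2.resize(a[v-75:v+75,u-50:u+50],None,fx=4,fy=4,interpolation=cv2.INTER_CUBIC))
cv2.imwrite("pics/m3.png",np.hstack(o))
```

```text
6.8667 [-0.2406  0.8847  1.7092  1.1788  1.7949 -1.0696] [0.5144 0.2457 0.2517] [ 0.3589 -1.2395 -7.3799] 0.5752073013573946
[[-0.0017  0.9784 -0.2066]
 [ 0.004   0.2066  0.9784]
 [ 1.      0.0008 -0.0042]]
(array([-8.67,  0.13, -0.07]), array([-0.2,  0.2,  0. ]))
top 121 159
scene 142 70
```

View pics/m3.png

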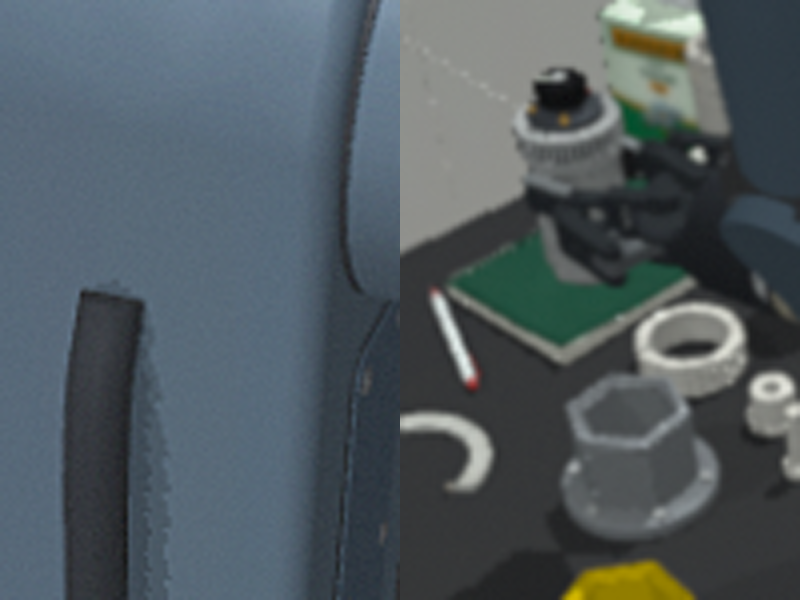

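The scene crop shows the vessel upright in the jaws with its head up, behind and above the grey socket; the arm blocks the top camera. I'll refine the socket position from the earlier wrist frame.

```bash
cat > w1.py <<'E'
from h import *
w1=dict(cams.camera_info("wrist"));T=np.eye(4);Rt=R.from_quat([.42,.908,0,0])
T[:3,:3]=Rt.as_matrix()@np.array([[-.0001,-.957,-.29],[1,.0001,-.0006],[.0006,-.29,.957]])
T[:3,3]=Rt.apply([.0736,-.0001,-.1244])+np.array([.4417,.2111,.2502]);w1["T"]=T
E
python3 - <<'E'
from w1 import *
u,v=project(w1,[.516,.245,.07])[0].astype(int);print(u,v)
a=cv2.imread("pics/w1.png");x0=min(max(u-75,0),410);y0=min(max(v-75,0),270);print(x0,y0)
cv2.imwrite("pics/m4.png",cv2.resize(a[y0:y0+150,x0:x0+150],(600,600),interpolation=cv2.INTER_CUBIC))
E
```

```text
360 215
285 140
```

View pics/m4.png

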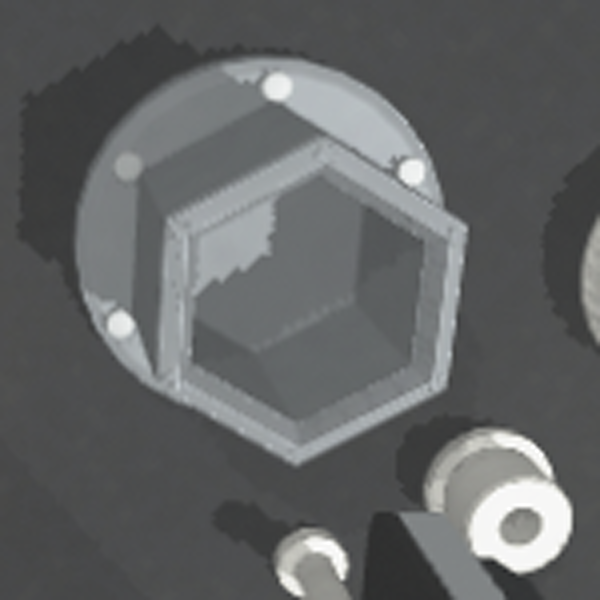

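The rim corners are sharp here, at crop (323,140), (467,230), (445,388), (297,465), (160,382) and (170,218).

Run:
```python
from w1 import *
cw=[(285+x/4,140+y/4) for x,y in((323,140),(467,230),(445,388),(297,465),(160,382),(170,218))]
t=cams.camera_info("top");s=cams.camera_info("scene")
ct=[(179.6,223),(165.4,234.6),(169,250.6),(184.4,257.4),(199,244.6),(195.6,228.6)]
cs=[(189,164),(184,172.6),(188.6,180),(202,181.6),(214,172.6),(207.6,163.4)]
cs2=[(142+(x-400)/4,70+y/4) for x,y in((602,377),(567,405),(583,440),(642,447),(692,408),(675,373))]
for n,vs in(("w",[(w1,cw)]),("t",[(t,ct)]),("s",[(s,cs)]),("s2",[(s,cs2)]),("all",[(w1,cw),(t,ct),(s,cs),(s,cs2)])):
    if n=="all": r=fitsock(vs,[.516,.245,.072,.72])
    else:
        f=lambda p:np.concatenate([np.linalg.norm(project(i,sockpts([p[0],p[1],.072,p[2]]))[None]-np.array(c)[:,None],axis=2).min(1) for i,c in vs])
        r=least_squares(f,[.516,.245,.72])
    print(n,r.cost,r.x,np.degrees(r.x[-1]))
# vessel axis in scene
h=np.array([np.cos(np.radians(101.7)),np.sin(np.radians(101.7)),0])
print(project(s,np.array([.5144,.2457,.2517+.03])+.002*h))
print("observed collar ~",142+168/4,70+130/4)
print(go([.5156,.244,.18],Rm=upright(101.7)))
```

```text
w 5.155388236900628 [0.5178 0.2455 0.6856] 39.28317725709887
t 2.7922483482812526 [0.5165 0.2445 0.6945] 39.79020611113299
s 10.03450788707444 [0.5157 0.2454 0.7905] 45.29038251803652
s2 4.349250682661118 [0.5185 0.2441 0.6999] 40.10391642443036
all 30.04561112625881 [0.518  0.2455 0.0706 0.6939] 39.75617399347511
[[183.1569 102.3152]]
observed collar ~ 184.0 102.5
(array([-7.27,  0.  , -0.02]), array([-0.1,  0.2,  0.2]))
```

Run:
```python
from h import *
print(manip.sense()["tcp_pos"])
for z in(.15,.14,.1):print(go([.5178,.243,z],Rm=upright(99.8)))
```

```text
[0.5153 0.2444 0.2527]
(array([-10.27,   0.19,  -0.15]), array([-2. ,  0.2,  0.2]))
(array([-11.27,   0.19,  -0.15]), array([-2. ,  0.2,  0.2]))
(array([-15.27,   0.18,  -0.14]), array([-2. ,  0.2,  0.2]))
```

Emit:
carry_out:
  targets:
    - [[-1, 0.1, -0.1, -1, 0.1, 0.1, 4], [-2.5, 0.2, -0.15, -2, 0.2, 0.2, 4], [-4, 0.2, -0.15, -2, 0.2, 0.2, 4], [-5.5, 0.2, -0.15, -2, 0.2, 0.2, 4], [-7, 0.2, -0.15, -2, 0.2, 0.2, 4], [-8.5, 0.2, -0.15, -2, 0.2, 0.2, 4], [-9.5, 0.2, -0.15, -2, 0.2, 0.2, 4], [-10.2, 0.2, -0.15, -2, 0.2, 0.2, 4], [-10.2, 0.2, -0.15, -2, 0.2, 0.2, 4], [-10.2, 0.2, -0.15, -2, 0.2, 0.2, 4], [-10.2, 0.2, -0.15, -2, 0.2, 0.2, 4]]
  force: 90

```text
t: 7.88
tcp_pos: [0.5176, 0.244, 0.1523]
tool_rot: [-0.455, -0.541, -0.456, 0.541]
force: [-0.7, -0.3, -8.3]
finger_gap: 0.573
gripper_force: 125.4
```

Run:
```python
from h import *
s=manip.sense();print(s["t"],s["q"],s["tcp_pos"],s["force"]);print(go([.5178,.243,.09],Rm=upright(99.8)))
i=cams.camera_info("scene");a=cams.snapshot("scene")[:,:,::-1]
u,v=project(i,[.5178,.245,.12])[0].astype(int);print(u-50,v-50)
cv2.imwrite("pics/m5.png",cv2.resize(a[v-50:v+50,u-50:u+50],(600,600),interpolation=cv2.INTER_CUBIC))
```

```text
7.8833 [-0.2498  1.0677  1.693   1.1772  1.7255 -1.221 ] [0.5176 0.244  0.1523] [-0.6824 -0.321  -8.315 ]
(array([-6.23, -0.  , -0.12]), array([-0. , -0.1,  0. ]))
145 107
```

View pics/m5.png

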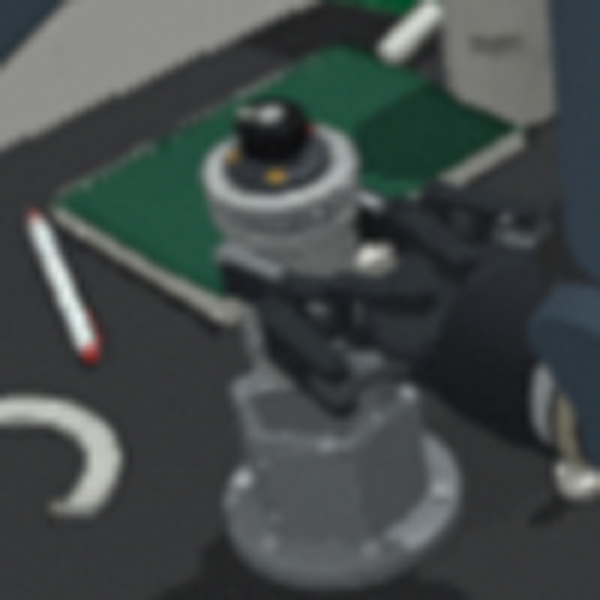

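The foot is over the open well. Descending gently.

Emit:
carry_out:
  targets:
    - [[-0.5, 0, -0.1, 0, 0, 0, 4], [-1, 0, -0.1, 0, 0, 0, 4], [-1.4, 0, -0.1, 0, 0, 0, 4], [-1.8, 0, -0.1, 0, 0, 0, 4], [-2.2, 0, -0.1, 0, 0, 0, 4], [-2.6, 0, -0.1, 0, 0, 0, 4], [-2.9, 0, -0.1, 0, 0, 0, 4], [-3.2, 0, -0.1, 0, 0, 0, 4], [-3.2, 0, -0.1, 0, 0, 0, 4]]
  force: 90

```text
t: 8.68
tcp_pos: [0.5174, 0.2433, 0.1189]
tool_rot: [-0.455, -0.54, -0.455, 0.542]
force: [0.3, 0.5, -7.6]
finger_gap: 0.574
gripper_force: 125.4
```

Emit:
carry_out:
  targets:
    - [[-0.4, 0, 0, 0, 0, 0, 4], [-0.8, 0, 0, 0, 0, 0, 4], [-1.2, 0, 0, 0, 0, 0, 4], [-1.6, 0, 0, 0, 0, 0, 4], [-2, 0, 0, 0, 0, 0, 4], [-2.3, 0, 0, 0, 0, 0, 4], [-2.6, 0, 0, 0, 0, 0, 4], [-2.6, 0, 0, 0, 0, 0, 4], [-2.6, 0, 0, 0, 0, 0, 4]]
  force: 90

```text
t: 9.43
tcp_pos: [0.5175, 0.2434, 0.0935]
tool_rot: [-0.455, -0.54, -0.456, 0.542]
force: [-0.1, 0.0, -7.2]
finger_gap: 0.573
gripper_force: 125.4
```

Emit:
carry_out:
  targets:
    - [[-0.2, 0, 0, 0, 0, 0, 4], [-0.4, 0, 0, 0, 0, 0, 4], [-0.55, 0, 0, 0, 0, 0, 4], [-0.65, 0, 0, 0, 0, 0, 4], [-0.65, 0, 0, 0, 0, 0, 4]]
  force: 90

```text
t: 9.85
tcp_pos: [0.5175, 0.2434, 0.0869]
tool_rot: [-0.455, -0.541, -0.455, 0.542]
force: [-0.1, -0.4, -7.1]
finger_gap: 0.58
gripper_force: 125.4
```

Run:
```python
from h import *
s=manip.sense();print(s["tcp_pos"],s["force"])
i=cams.camera_info("scene");a=cams.snapshot("scene")[:,:,::-1];cv2.imwrite("pics/s6.png",a)
b=cams.snapshot("wrist")[:,:,::-1];cv2.imwrite("pics/w6.png",b)
u,v=project(i,[.5178,.245,.10])[0].astype(int);print(u-50,v-50)
cv2.imwrite("pics/m6.png",np.hstack([cv2.resize(a[v-50:v+50,u-35:u+35],(350,500),interpolation=cv2.INTER_CUBIC),cv2.resize(b[:,70:490],(420,420))[:, :].copy() if 0 else cv2.copyMakeBorder(b[:,60:500],0,80,0,0,cv2.BORDER_CONSTANT)]))
```

```text
[0.5175 0.2434 0.0869] [-0.1075 -0.4192 -7.1136]
146 113
```

View pics/m6.png

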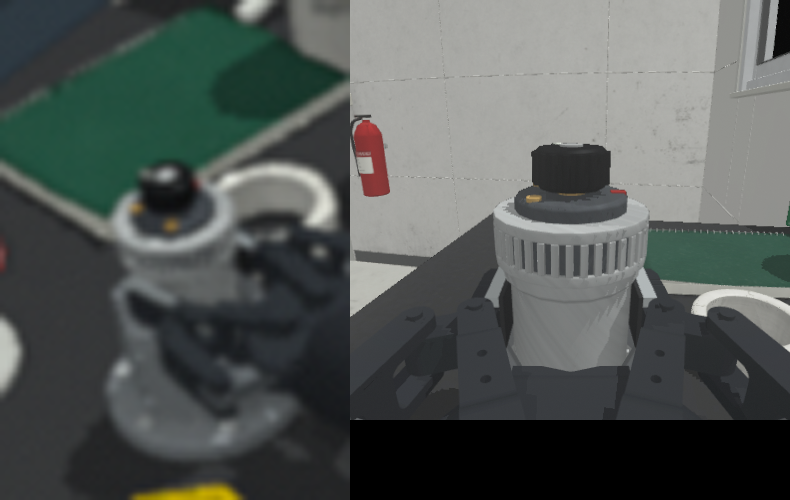

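Wrist view: vessel upright in the jaws, collar and knob clear, no contact force. About 1 cm is left to go, so I'm releasing into the well.

Emit:
carry_out:
  targets:
    - [[-0.2, 0, 0, 0, 0, 0, 4.6], [-0.2, 0, 0, 0, 0, 0, 4.9], [-0.2, 0, 0, 0, 0, 0, 5.1], [-0.2, 0, 0, 0, 0, 0, 5.2], [-0.2, 0, 0, 0, 0, 0, 5.3], [-0.2, 0, 0, 0, 0, 0, 5.4], [-0.2, 0, 0, 0, 0, 0, 5.5], [-0.2, 0, 0, 0, 0, 0, 5.7], [-0.2, 0, 0, 0, 0, 0, 6], [-0.2, 0, 0, 0, 0, 0, 6.5], [-0.2, 0, 0, 0, 0, 0, 6.5]]
  force: 30

```text
t: 10.87
tcp_pos: [0.5163, 0.2436, 0.0856]
tool_rot: [-0.454, -0.54, -0.455, 0.543]
force: [-3.0, -0.5, -5.4]
finger_gap: 0.763
gripper_force: 2.5
```

Run:
```python
from h import *
s=manip.sense();print(s["tcp_pos"],s["force"],s["finger_gap"])
b=cams.snapshot("wrist")[:,:,::-1];cv2.imwrite("pics/w7.png",b);a=cv2.imread("pics/w6.png")
for im in(a,b):
    g=im[:,:,::-1].astype(int).sum(2);c=g[:,60+220];# knob top row
    d=np.where(c[100:260]<150)[0]+100;print(d.min(),d.max())
i=cams.camera_info("wrist");
c=np.array([.5175,.245])
for z in(.140,.151,.122,.116):print(z,project(i,[*c,z]))
```

```text
[0.5163 0.2436 0.0856] [-3.0401 -0.4885 -5.3718] 0.7631111551807591
149 192
173 216
0.14 [[282.4489 168.4976]]
0.151 [[282.4235 139.5745]]
0.122 [[282.4838 213.0561]]
0.116 [[282.4937 227.1508]]
```

Emit:
carry_out:
  targets:
    - [[-0.1, 0, 0, 0, 0, 0, 7], [-0.1, 0, 0, 0, 0, 0, 7.5], [-0.1, 0, 0, 0, 0, 0, 8], [0, 0, 0, 0, 0, 0, 8.5], [0, 0, 0, 0, 0, 0, 8.5], [0, 0, 0, 0, 0, 0, 8.5]]

```text
t: 11.42
tcp_pos: [0.5178, 0.2433, 0.0856]
tool_rot: [-0.455, -0.541, -0.456, 0.542]
force: [0.7, -0.8, 0.4]
finger_gap: 0.997
gripper_force: 0.0
```

Run:
```python
from h import *
s=manip.sense();print(s["tcp_pos"],s["force"],s["finger_gap"],s["gripper_force"])
b=cams.snapshot("wrist")[:,:,::-1];cv2.imwrite("pics/w8.png",b)
c=b.astype(int).sum(2)[:,280];d=np.where(c[100:260]<150)[0]+100;print(d.min(),d.max())
```

```text
[0.5178 0.2433 0.0856] [ 0.6694 -0.7636  0.4394] 0.9966013144059036 0.0
170 214
```

Emit:
carry_out:
  targets:
    - [[0, 0, -1, 0, 0, 0, 8.54], [0, 0, -2, 0, 0, 0, 8.54], [0, 0, -3.5, 0, 0, 0, 8.54], [0, 0, -5, 0, 0, 0, 8.54], [0, 0, -6.5, 0, 0, 0, 8.54], [0, 0, -8, 0, 0, 0, 8.54], [2, 0, -8.5, 0, 0, 0, 8.54], [5, 0, -8.5, 0, 0, 0, 8.54], [9, 0, -8.5, 0, 0, 0, 8.54], [13, 0, -8.5, 0, 0, 0, 8.54], [17, 0, -8.5, 0, 0, 0, 8.54], [20, 0, -8.5, 0, 0, 0, 8.54]]

```text
t: 12.47
tcp_pos: [0.5324, 0.1578, 0.288]
tool_rot: [-0.455, -0.541, -0.456, 0.541]
force: [0.4, -0.3, 0.4]
finger_gap: 1.0
gripper_force: 0.0
```

Run:
```python
from h import *
s=manip.sense();print(s["t"],s["q"],s["tcp_pos"],s["force"]);print(R.from_quat(s["tool_rot"]).as_matrix())
for y in(-21,0,9.8):print(go([.5175,.235,.30],y))
```

```text
12.4667 [-0.3861  0.8347  1.6605  1.11    1.8963 -1.0028] [0.5324 0.1578 0.288 ] [ 0.4067 -0.3176  0.4177]
[[-0.0015  0.9854 -0.1704]
 [-0.0018  0.1704  0.9854]
 [ 1.      0.0018  0.0015]]
(array([ 1.19, -0.15,  7.86]), array([-24.1, -87.7,  24.2]))
(array([ 1.19, -0.15,  7.86]), array([ -7.6, -89.9,   7.8]))
(array([ 1.19, -0.15,  7.86]), array([  0.1, -90.1,   0.1]))
```

Emit:
carry_out:
  targets:
    - [[0, 0, 0.5, 0, -7, 0, 8.54], [0, 0, 1, 0, -14, 0, 8.54], [0.2, 0, 1.5, 0, -21, 0, 8.54], [0.3, 0, 2, 0, -28, 0, 8.54], [0.4, 0, 3, 0, -35, 0, 8.54], [0.5, 0, 3.5, 0, -42, 0, 8.54], [0.6, 0, 4, 0, -49, 0, 8.54], [0.7, 0, 5, 0, -56, 0, 8.54], [0.8, 0, 6, 0, -63, 0, 8.54], [1, -0.1, 7, 0, -70, 0, 8.54], [1.1, -0.1, 7.5, 0, -77, 0, 8.54], [1.2, -0.1, 8, 0, -84, 0, 8.54]]

```text
t: 13.47
tcp_pos: [0.5181, 0.2368, 0.2988]
tool_rot: [0.644, 0.764, 0.033, -0.037]
force: [-0.2, 0.2, -0.6]
finger_gap: 1.003
gripper_force: 0.0
```

Emit:
carry_out:
  targets:
    - [[0, 0, 0, 0, -6, 0, 8.54], [0, 0, 0, 0, -6, 0, 8.54], [0, 0, 0, 0, -6, 0, 8.54], [0, 0, 0, 0, -6, 0, 8.54], [0, 0, 0, 0, -6, 0, 8.54]]

```text
t: 13.88
tcp_pos: [0.5177, 0.2362, 0.2966]
tool_rot: [0.645, 0.764, 0.0, -0.002]
force: [-0.1, -0.8, 0.6]
finger_gap: 1.0
gripper_force: 0.0
```

Run:
```python
from h import *
s=manip.sense();print(s["t"],s["q"],s["tcp_pos"],s["force"]);print(R.from_quat(s["tool_rot"]).as_matrix())
i=cams.camera_info("wrist");np.save("w9.npy",i["T"]);b=cams.snapshot("wrist")[:,:,::-1]
cv2.imwrite("pics/w9.png",b);u,v=project(i,[.5175,.245,.13])[0].astype(int);x0,y0=max(u-60,0),max(v-60,0);print(x0,y0)
cv2.imwrite("pics/m9.png",cv2.resize(b[y0:y0+120,x0:x0+120],(600,600),interpolation=cv2.INTER_CUBIC))
```

```text
13.8833 [0.2302 0.4007 1.5194 0.0032 1.223  0.0596] [0.5177 0.2362 0.2966] [-0.1113 -0.7636  0.6399]
[[-0.1687  0.9857 -0.0022]
 [ 0.9857  0.1687  0.0025]
 [ 0.0029 -0.0018 -1.    ]]
221 128
```

View pics/m9.png

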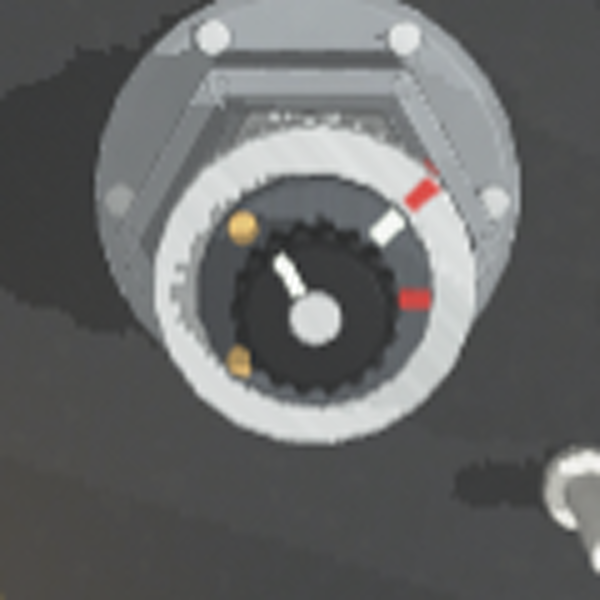

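Clear view from above. The collar ring centre is at crop (315,285), its red mark at (423,193), the crown red mark at (415,300), and the knob cap at (316,318) with its pointer up-left. The collar is about 0.77 rad from locked, and the knob about 2.2 rad from shut.

Run:
```python
from h import *
i=dict(cams.camera_info("wrist"));i["T"]=np.load("w9.npy")
f=lambda x,y:(221+x/5,128+y/5)
print("collar",atz(i,*f(315,285),.116),"crown",atz(i,*f(316,292),.122),"cap",atz(i,*f(316,318),.140))
for a in(22,):
  c=atz(i,*f(315,285),.116)
  print([np.linalg.norm(atz(i,*f(x,y),.116)-c) for x,y in((155,285),(475,285),(315,127),(315,443))])
  for n,x,y,z,k in(("collar red",423,193,.116,(315,285)),("crown red",415,300,.122,(316,292)),("white",385,227,.122,(316,292)),("ptr",280,258,.14,(316,318))):
    d=atz(i,*f(x,y),z)-atz(i,*f(*k),z);print(n,np.degrees(np.arctan2(d[1],d[0])))
k=c[:2]
print(go([*k,.16],9.8),go([*k,.108],9.8))
```

```text
collar [0.5195 0.2452 0.116 ] crown [0.5196 0.2451 0.122 ] cap [0.5196 0.2443 0.14  ]
[np.float64(0.030586197066801928), np.float64(0.030583957895801095), np.float64(0.02999532648850843), np.float64(0.03165188124952778)]
collar red 50.80816955685552
crown red 5.053039770532264
white 53.71539785084276
ptr 130.18251245479135
(array([ 0.83,  0.34, 13.67]), array([-0.1, -0.2, -0.1])) (array([ 0.81,  0.35, 18.87]), array([-0.1, -0.2, -0.1]))
```

Emit:
carry_out:
  targets:
    - [[0.8, 0.3, 4, 0, 0, 0, 8.54], [0.8, 0.3, 8, 0, 0, 0, 8.54], [0.8, 0.3, 11, 0, 0, 0, 8.54], [0.8, 0.3, 13, 0, 0, 0, 8.54], [0.8, 0.3, 15, 0, 0, 0, 8.54], [0.8, 0.3, 16.5, 0, 0, 0, 8.54], [0.8, 0.3, 17.5, 0, 0, 0, 8.54], [0.8, 0.3, 18.5, 0, 0, 0, 8.54], [0.8, 0.3, 18.5, 0, 0, 0, 8.54], [0.8, 0.3, 18.5, 0, 0, 0, 8.54]]

```text
t: 14.77
tcp_pos: [0.5193, 0.2462, 0.1121]
tool_rot: [0.644, 0.765, 0.0, -0.001]
force: [0.4, -0.2, 0.3]
finger_gap: 1.0
gripper_force: 0.0
```

Emit:
carry_out:
  targets:
    - [[0, 0, 0, 0, 0, 0, 7], [0, 0, 0, 0, 0, 0, 6], [0, 0, 0, 0, 0, 0, 5.6], [0, 0, 0, 0, 0, 0, 5.6], [0, 0, 0, 0, 0, 0, 5.6], [0, 0, 0, 0, 0, 0, 5.6]]
  force: 30

```text
t: 15.27
tcp_pos: [0.5194, 0.2468, 0.1135]
tool_rot: [0.644, 0.765, 0.001, -0.0]
force: [-1.2, -0.9, 6.4]
finger_gap: 0.711
gripper_force: 32.4
```

Emit:
carry_out:
  targets:
    - [[0, 0, 0, 0, 0, 5, 5.6], [0, 0, 0, 0, 0, 10, 5.6], [0, 0, 0, 0, 0, 15, 5.6], [0, 0, 0, 0, 0, 20, 5.6], [0, 0, 0, 0, 0, 25, 5.6], [0, 0, 0, 0, 0, 30, 5.6], [0, 0, 0, 0, 0, 35, 5.6], [0, 0, 0, 0, 0, 40, 5.6], [0, 0, 0, 0, 0, 44, 5.6], [0, 0, 0, 0, 0, 48, 5.6], [0, 0, 0, 0, 0, 48, 5.6]]
  force: 30

```text
t: 16.18
tcp_pos: [0.5197, 0.2468, 0.1135]
tool_rot: [0.899, 0.437, 0.001, -0.0]
force: [-1.0, -1.0, 6.3]
finger_gap: 0.713
gripper_force: 32.4
```

Run:
```python
from h import *
s=manip.sense();print(s["q"],s["force"],s["ft_torque"],s["tcp_pos"])
```

```text
[0.2487 0.6501 1.6735 0.0017 0.8154 0.9138] [-1.049  -0.9569  6.2614] [-0.2772  0.0462 -0.0214] [0.5197 0.2468 0.1135]
```

Emit:
carry_out:
  targets:
    - [[0, 0, 0, 0, 0, 2, 5.6], [0, 0, 0, 0, 0, 4, 5.6], [0, 0, 0, 0, 0, 6, 5.6], [0, 0, 0, 0, 0, 8, 5.6]]
  force: 30

```text
t: 16.52
tcp_pos: [0.5197, 0.2469, 0.1135]
tool_rot: [0.927, 0.375, 0.002, -0.0]
force: [-0.4, 1.7, 3.2]
finger_gap: 0.715
gripper_force: 32.3
```

Run:
```python
from h import *
s=manip.sense();print(s["q"],s["force"],s["ft_torque"],s["tau"],R.from_quat(s["tool_rot"]).as_matrix()[:2,1])
```

```text
[0.2491 0.6501 1.6736 0.001  0.8149 1.0502] [-0.4182  1.6694  3.1841] [ 0.2493 -0.1268  0.8031] [ -1.9044 -41.0269 -10.3261   0.2438   0.2115   0.5561] [ 0.6954 -0.7186]
```

Moment rose to 0.8 N m, so the collar is on its stop. Release, rise, and look again.

Emit:
carry_out:
  targets:
    - [[0, 0, 0, 0, 0, -1, 5.8], [0, 0, 0, 0, 0, -1, 6.3], [0, 0, 0, 0, 0, -1, 7], [0, 0, 0, 0, 0, -1, 8], [0, 0, 0, 0, 0, -1, 8.54], [0, 0, -1, 0, 0, -1, 8.54], [0, 0, -4, 0, 0, -1, 8.54], [0, 0, -8, 0, 0, -1, 8.54], [0, 0, -12, 0, 0, -1, 8.54], [0, 0, -16, 0, 0, -1, 8.54], [0, 0, -18, 0, 0, -1, 8.54], [0, 0, -18, 0, 0, -1, 8.54]]

```text
t: 17.52
tcp_pos: [0.522, 0.2472, 0.299]
tool_rot: [0.924, 0.382, 0.007, -0.0]
force: [0.9, -0.3, 0.2]
finger_gap: 1.0
gripper_force: 0.0
```

Emit:
carry_out:
  targets:
    - [[0, 0, 0, 0, 0, -7, 8.54], [0, 0, 0, 0, 0, -14, 8.54], [0, 0, 0, 0, 0, -21, 8.54], [0, 0, 0, 0, 0, -28, 8.54], [0, 0, 0, 0, 0, -35, 8.54], [0, 0, 0, 0, 0, -42, 8.54], [0, 0, 0, 0, 0, -49, 8.54], [0, 0, 0, 0, 0, -56, 8.54], [0, 0, 0, 0, 0, -63, 8.54], [0, 0, 0, 0, 0, -70, 8.54], [0, 0, 0, 0, 0, -70, 8.54], [0, 0, 0, 0, 0, -70, 8.54]]

```text
t: 18.52
tcp_pos: [0.5185, 0.2461, 0.2915]
tool_rot: [0.54, 0.842, 0.0, -0.001]
force: [-0.1, -1.0, 0.8]
finger_gap: 1.001
gripper_force: 0.0
```

Run:
```python
from h import *
s=manip.sense();print(s["t"],s["q"],s["tcp_pos"],s["force"])
i=cams.camera_info("wrist");np.save("w10.npy",i["T"]);b=cams.snapshot("wrist")[:,:,::-1]
cv2.imwrite("pics/w10.png",b);u,v=project(i,[.5195,.245,.13])[0].astype(int);x0,y0=max(u-60,0),max(v-60,0);print(x0,y0)
cv2.imwrite("pics/m10.png",cv2.resize(b[y0:y0+120,x0:x0+120],(600,600),interpolation=cv2.INTER_CUBIC))
```

```text
18.5167 [ 0.2476  0.4133  1.5137  0.002   1.2164 -0.184 ] [0.5185 0.2461 0.2915] [-0.1225 -0.9691  0.802 ]
221 140
```

View pics/m10.png

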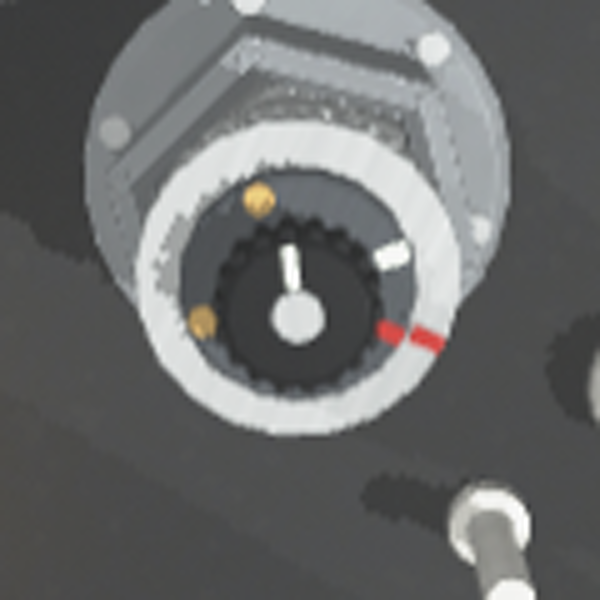

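The collar's red mark now sits against the crown's red mark, at (428,340) and (391,331), so it is locked. Knob next.

Run:
```python
from h import *
i=dict(cams.camera_info("wrist"));i["T"]=np.load("w10.npy")
f=lambda x,y:(221+x/5,140+y/5)
print(atz(i,*f(298,278),.116),atz(i,*f(298,318),.14))
for n,x,y,z,k in(("collar red",428,340,.116,(298,278)),("crown red",391,331,.122,(298,285)),("ptr",288,245,.14,(298,318))):
    d=atz(i,*f(x,y),z)-atz(i,*f(*k),z);print(n,np.degrees(np.arctan2(d[1],d[0])))
a=np.array([.5193,.2452])
s=manip.sense();print(s["tcp_pos"]);print(go([*a,.165],24.8+75),go([*a,.165],24.8))
```

```text
[0.5188 0.2454 0.116 ] [0.5194 0.2443 0.14  ]
collar red -1.4133236078332387
crown red -2.2820421941096294
ptr 122.2243028446602
[0.5186 0.2461 0.2916]
(array([-0.14,  0.04, 12.66]), array([  0. ,  -0.1, -75.1])) (array([-0.14,  0.04, 12.66]), array([-0.1, -0.1, -0.1]))
```

Emit:
carry_out:
  targets:
    - [[-0.1, 0, 2, 0, 0, -7, 8], [-0.1, 0, 4, 0, 0, -14, 7], [-0.1, 0, 6, 0, 0, -21, 6], [-0.1, 0, 8, 0, 0, -28, 5], [-0.1, 0, 9, 0, 0, -35, 4.2], [-0.1, 0, 10, 0, 0, -42, 4.2], [-0.1, 0, 11, 0, 0, -49, 4.2], [-0.1, 0, 11.5, 0, 0, -56, 4.2], [-0.1, 0, 12, 0, 0, -63, 4.2], [-0.1, 0, 12.3, 0, 0, -70, 4.2], [-0.1, 0, 12.6, 0, 0, -75, 4.2], [-0.1, 0, 12.6, 0, 0, -75, 4.2]]

```text
t: 19.57
tcp_pos: [0.5189, 0.2455, 0.1653]
tool_rot: [-0.086, 0.996, 0.001, -0.001]
force: [-0.2, -0.7, -0.5]
finger_gap: 0.49
gripper_force: 0.0
```

Emit:
carry_out:
  targets:
    - [[0, 0, 0.5, 0, 0, 0, 4.2], [0, 0, 1, 0, 0, 0, 4.2], [0, 0, 1.4, 0, 0, 0, 4.2], [0, 0, 1.8, 0, 0, 0, 4.2], [0, 0, 1.8, 0, 0, 0, 4.2]]

```text
t: 19.98
tcp_pos: [0.5188, 0.2455, 0.1471]
tool_rot: [-0.086, 0.996, 0.001, -0.001]
force: [-0.5, 0.2, -0.2]
finger_gap: 0.491
gripper_force: 0.0
```

No contact; close on the knob.

Emit:
carry_out:
  targets:
    - [[0, 0, 0, 0, 0, 0, 3.4], [0, 0, 0, 0, 0, 0, 2.8], [0, 0, 0, 0, 0, 0, 2.4], [0, 0, 0, 0, 0, 0, 2.4], [0, 0, 0, 0, 0, 0, 2.4]]
  force: 30

```text
t: 20.4
tcp_pos: [0.5194, 0.2456, 0.1483]
tool_rot: [-0.086, 0.996, 0.001, -0.0]
force: [-0.4, -0.8, -1.0]
finger_gap: 0.333
gripper_force: 29.7
```

Emit:
carry_out:
  targets:
    - [[0, 0, 0, 0, 0, 6, 2.4], [0, 0, 0, 0, 0, 12, 2.4], [0, 0, 0, 0, 0, 18, 2.4], [0, 0, 0, 0, 0, 24, 2.4], [0, 0, 0, 0, 0, 30, 2.4], [0, 0, 0, 0, 0, 36, 2.4], [0, 0, 0, 0, 0, 42, 2.4], [0, 0, 0, 0, 0, 48, 2.4], [0, 0, 0, 0, 0, 54, 2.4], [0, 0, 0, 0, 0, 60, 2.4]]

```text
t: 21.23
tcp_pos: [0.5189, 0.2447, 0.1482]
tool_rot: [0.426, 0.905, -0.0, -0.001]
force: [-0.6, -2.8, 0.7]
finger_gap: 0.334
gripper_force: 29.9
```

Run:
```python
from h import *
s=manip.sense();print(s["t"],s["q"],s["force"],s["ft_torque"])
```

```text
21.2333 [ 0.2458  0.5963  1.6535  0.0003  0.8936 -0.4459] [-0.5579 -2.7957  0.6582] [-0.6203  0.1991  0.0391]
```

Turning freely at about 0.04 N m. Continuing toward 124°.

Emit:
carry_out:
  targets:
    - [[0, 0, 0, 0, 0, 6, 2.4], [0, 0, 0, 0, 0, 12, 2.4], [0, 0, 0, 0, 0, 18, 2.4], [0, 0, 0, 0, 0, 24, 2.4], [0, 0, 0, 0, 0, 30, 2.4], [0, 0, 0, 0, 0, 36, 2.4], [0, 0, 0, 0, 0, 42, 2.4], [0, 0, 0, 0, 0, 48, 2.4], [0, 0, 0, 0, 0, 54, 2.4], [0, 0, 0, 0, 0, 59, 2.4], [0, 0, 0, 0, 0, 62, 2.4], [0, 0, 0, 0, 0, 64, 2.4]]

```text
t: 22.23
tcp_pos: [0.5178, 0.2448, 0.1482]
tool_rot: [0.839, 0.543, -0.002, -0.001]
force: [-2.6, -2.7, 2.8]
finger_gap: 0.335
gripper_force: 30.0
```

Run:
```python
from h import *
s=manip.sense();print(s["t"],s["q"],s["force"],s["ft_torque"])
```

```text
22.2333 [0.2462 0.596  1.6544 0.0009 0.8952 0.6674] [-2.5989 -2.6678  2.7926] [-0.2785  0.6446  0.6164]
```

Emit:
carry_out:
  targets:
    - [[0, 0, 0, 0, 0, 2, 2.4], [0, 0, 0, 0, 0, 4, 2.4], [0, 0, 0, 0, 0, 5, 2.4], [0, 0, 0, 0, 0, 5, 2.4]]

```text
t: 22.57
tcp_pos: [0.5185, 0.2457, 0.1481]
tool_rot: [0.862, 0.507, -0.001, -0.001]
force: [-3.0, -0.2, 0.9]
finger_gap: 0.329
gripper_force: 30.2
```

Run:
```python
from h import *
s=manip.sense();print(s["t"],s["q"],s["force"],s["ft_torque"])
```

```text
22.5667 [0.2469 0.5964 1.6537 0.0025 0.8933 0.7524] [-2.9976 -0.1901  0.911 ] [0.1391 0.4824 0.4088]
```

The knob is at its stop (0.6 N m, slipping). Open, rise, and check the marks numerically, since my picture views are used up.

Emit:
carry_out:
  targets:
    - [[0, 0, 0, 0, 0, 0, 3], [0, 0, 0, 0, 0, 0, 4], [0, 0, 0, 0, 0, 0, 5], [0, 0, -1, 0, 0, 0, 5], [0, 0, -3, 0, 0, 0, 5], [0, 0, -6, 0, 0, 0, 5], [0, 0, -10, 0, 0, 0, 6], [0, 0, -14, 0, 0, 0, 7], [0, 0, -15, 0, 0, 0, 8], [0, 0, -15, 0, 0, 0, 8.5], [0, 0, -15, 0, 0, 0, 8.5], [0, 0, -15, 0, 0, 0, 8.5]]

```text
t: 23.57
tcp_pos: [0.5184, 0.245, 0.2967]
tool_rot: [0.862, 0.507, -0.001, -0.001]
force: [-0.3, -0.7, -0.9]
finger_gap: 0.998
gripper_force: 0.0
```

Run:
```python
from h import *
s=manip.sense();print(s["t"],s["tcp_pos"],s["force"],s["gripper_force"])
i=cams.camera_info("wrist");b=cams.snapshot("wrist").astype(int);cv2.imwrite("pics/w11.png",b[:,:,::-1].astype(np.uint8))
c=np.array([.5191,.2450])
vv,uu=np.mgrid[0:420,0:560]
def grid(z,r0,r1):
    out=[]
    for u,v in zip(uu.ravel(),vv.ravel()):pass
u0,v0=project(i,[*c,.12])[0].astype(int)
for n,z,r0,r1,col in(("collar red",.116,.023,.031,"r"),("crown red",.122,.016,.0225,"r"),("crown white",.122,.0175,.0225,"w"),("knob white",.140,.007,.0135,"w")):
    A=[]
    for v in range(v0-50,v0+50):
        for u in range(u0-50,u0+50):
            R_,G,B=b[v,u];ok=(R_>130 and G<90) if col=="r" else (min(R_,G,B)>170)
            if ok:
                d=atz(i,u,v,z)[:2]-c;r=np.hypot(*d)
                if r0<r<r1:A.append(np.arctan2(d[1],d[0]))
    A=np.array(A);print(n,len(A),np.degrees(np.angle(np.exp(1j*A).mean())) if len(A) else None, np.abs(np.exp(1j*A).mean()) if len(A) else 0)
# tilt/position check : dark disc (crown+knob) & overall collar circle
cap=[(u,v) for v in range(v0-50,v0+50) for u in range(u0-50,u0+50) if min(b[v,u])>170 and np.hypot(*(atz(i,u,v,.14)[:2]-c))<.006]
print("cap",len(cap),atz(i,*np.mean(cap,0),.14))
```

```text
23.5667 [0.5184 0.245  0.2967] [-0.3017 -0.6758 -0.935 ] 0.0
collar red 13 0.4760534600345344 0.9996831422833458
crown red 17 -0.05408076871829521 0.9986962739508844
crown white 76 -29.596212106136413 0.5923659134170942
knob white 16 0.7572833014748602 0.9958701887809569
cap 79 [0.5186 0.2448 0.14  ]
```

Run:
```python
from h import *
i=cams.camera_info("wrist");b=cv2.imread("pics/w11.png").astype(int)
def cap(i,b):
    return np.mean([(u,v) for v in range(120,280) for u in range(200,360) if min(b[v,u])>150 and np.hypot(*(atz(i,u,v,.14)[:2]-[.5188,.2448]))<.0065],0)
o=[(i,*cap(i,b))]
for n in("w9","w10"):
    j=dict(i);j["T"]=np.load(n+".npy");o.append((j,*(cap(j,cv2.imread(f"pics/{n}.png").astype(int)) if n=="w9" else (221+298/5,140+318/5))))
print([x[1:] for x in o],tri(o),tri(o[:2]),tri([o[0],o[2]]))
```

```text
[(np.float64(281.1264367816092), np.float64(199.50574712643677)), (np.float64(283.47058823529414), np.float64(190.90588235294118)), (280.6, 203.6)] [0.5189 0.2454 0.1432] [0.5188 0.2452 0.1416] [0.519  0.2454 0.1435]
```

```bash
python3 -c "
from station import sign_off
print(sign_off())"
```

```text
the job is handed in; nothing more can be done
None
```

I handed the job in after about 24 s of robot time: the vessel stands in the grey bench socket with its collar locked and its vent knob shut (both within about 1° of their marks), and its knob top measured 1.6–3 mm above the fully-home height, inside the 4 mm limit; the verdict was not shown.

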